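Step the support posts down the jig rail

ROBOT

A 6-joint arm with a two-finger parallel gripper is mounted at the origin on the work surface. World frame = base frame: x ahead of the robot, y to its left, z up, the work surface at z = 0. Lengths are in m, angles in degrees, forces in N, time in s.
With the tool pointing down it reaches from about 0.3 to 0.75 m from the base axis. Payload 8.5 kg.
Tool frame: the origin (TCP) lies at the very end of the fingers, on their centre line; the grasp point (between the pads) lies 19 mm behind it; x points along the fingers, y is the direction in which the jaws open and shut, and the axes are right-handed (so a half turn about x gives the same grasp; the last joint's range is limited). The gripper opens to 85 mm and grips with 20 to 120 N. Pads are 22 mm wide; open, the fingers measure 114 mm over their backs; the gripper's body (76 mm by 85 mm) begins 54 mm behind the grasp point. The pads swing forward as they close: fully open they stand 13 mm farther back than shut.
Start: joints at [60.43, 21.807, 74.336, -0, 83.858, -12.336], TCP at [0.163, 0.525, 0.231] pointing down, gripper open.
Joint ranges: [-178.18, 178.18], [-50.72, 133.34], [12.68, 142.11], [-81.47, 261.47], [9.98, 163.14], [-165.26, 165.26]. Speed limits (degrees/s): [136.94, 136.94, 180, 180, 180, 180].

INTERFACE

Orientations are given as a 3x3 rotation matrix whose columns are the frame's x, y, z axes.
In Python, from rig import sensors, cams, env gives the robot as it stands.
- The arm moves only by the shell command python3 -m crank 'ROWS' [FORCE]. ROWS is a JSON object of lists of equal length, an entry for each row: "hand": the closure in counts, from 0 (fully open) to 255 (shut); "translation": the shift along the tool's x, y, z in m, a list of three; "dr": the turn, a rotation vector about the tool's x, y, z in rad, a list of three. A call has 1 to 5 rows; each row is the pose to reach, as a shift and turn from the pose commanded when the call began, along the tool's axes at that moment; what a row does not reach only later rows make up. A row lasts 1/10 s, in which the tool goes at most 50 mm and 8.59 degrees, less where a joint would pass 70% of its speed; a pose out of reach is approached as far as the arm can. A call with a gripper value outside its range is refused whole. The fingers move at their own pace and stop on an object; FORCE is the grip in N (left out, the last holds). Time passes only in rows, so rows that repeat a pose let the fingers close. It gives the time, the measured TCP pose, the force and the opening at its end, in the units of the state.
- sensors.observe(): the state, without advancing time (a new reading comes with each control period).
- cams.get_image(name): name is "scene" or "top"; returns (picture, depth): 384x512x3 uint8, blue, green, red; 384x512 float32, m along the optical axis (not along the pixel's ray), 0 where there is no reading.
- cams.calibration(name): a dict with "vertical_fov" (degrees; the focal length in pixels is half the picture's height over the tangent of half this angle, whatever the lens; pixels are square), "cx", "cy" (the principal point, pixels), "distortion" ([k1, k2, p1, p2, k3] as OpenCV has them; the pictures are not rectified), "extrinsics" (4x4, takes a point from camera to world coordinates). Camera axes: x right, y down, z forward; pixel columns grow to the right and rows downward; lengths in m; the calibration is good to about 2 mm. A picture is of the moment at which its call begins. calibration takes no time and is no camera call.
- env.close_job(): hands the job in, once; it reports no verdict.
The state is a dict: "time_s": time; "q": joint angles; "qvel": joint speeds; "joint_efforts": joint torques, N m; "position": TCP position; "tool_rot": TCP orientation; "ft_force": force on the tool from outside, world axes, zero at the start; "wrist_torque": the same for the moment, N m; "grip_width": finger opening in m.
Only numpy, scipy, OpenCV 4.12 (cv2) and the standard library are available. Lean on these libraries where they do the work, as an engineer would, in place of code of your own. Each camera call takes 0.05 s, during which the arm holds its last target. There are 200 camera calls.

TASK

Set up the jig rail for welding a sloping tube: stand the four capped support posts upright and centred on the four white pads, one to a pad, in order of height, the tallest on the pad next to the red end stop and the shortest farthest from it. Set each post down rather than dropping it, and leave the blue L-shaped magnetic square where it lies.

Things in the scene. Friction and masses are not known exactly. Their poses are not given: they have to be found in the camera images.
- post_blue: the tallest of four loose support posts, 135 mm high in all: round steel shaft 32 mm in diameter on a round foot 54 mm in diameter and 10 mm thick; the top 22 mm of the shaft, same diameter, is its blue cap. About 0.44 kg. It starts upright on the table. Origin at the centre of the foot's underside, z up along the shaft
- post_orange: the second tallest of four loose support posts, 110 mm high in all: round steel shaft 32 mm in diameter on a round foot 54 mm in diameter and 10 mm thick; the top 22 mm of the shaft, same diameter, is its orange cap. About 0.38 kg. It starts upright on the table. Origin at the centre of the foot's underside, z up along the shaft
- post_yellow: the second shortest of four loose support posts, 85 mm high in all: round steel shaft 32 mm in diameter on a round foot 54 mm in diameter and 10 mm thick; the top 22 mm of the shaft, same diameter, is its yellow cap. About 0.32 kg. It starts upright on the table. Origin at the centre of the foot's underside, z up along the shaft
- post_green: the shortest of four loose support posts, 60 mm high in all: round steel shaft 32 mm in diameter on a round foot 54 mm in diameter and 10 mm thick; the top 22 mm of the shaft, same diameter, is its green cap. About 0.26 kg. It starts upright on the table. Origin at the centre of the foot's underside, z up along the shaft
- pad_a: one of four equal white round pads, 66 mm in diameter, 3 mm thick, black centre dot, fixed 80 mm apart in a straight row on a dark steel rail (460 x 74 x 8 mm, fixed; its direction varies). The letters do not follow the row. Origin: centre of the pad's underside, 8 mm above the table (pad top 11 mm above it); x axis square to the row, y along it
- pad_b: one of four equal white round pads, 66 mm in diameter, 3 mm thick, black centre dot, fixed 80 mm apart in a straight row on a dark steel rail (460 x 74 x 8 mm, fixed; its direction varies). The letters do not follow the row. Origin: centre of the pad's underside, 8 mm above the table (pad top 11 mm above it); x axis square to the row, y along it
- pad_c: one of four equal white round pads, 66 mm in diameter, 3 mm thick, black centre dot, fixed 80 mm apart in a straight row on a dark steel rail (460 x 74 x 8 mm, fixed; its direction varies). The letters do not follow the row. Origin: centre of the pad's underside, 8 mm above the table (pad top 11 mm above it); x axis square to the row, y along it
- pad_d: one of four equal white round pads, 66 mm in diameter, 3 mm thick, black centre dot, fixed 80 mm apart in a straight row on a dark steel rail (460 x 74 x 8 mm, fixed; its direction varies). The letters do not follow the row. Origin: centre of the pad's underside, 8 mm above the table (pad top 11 mm above it); x axis square to the row, y along it
- stop_red: red block 56 x 30 x 40 mm high (30 mm along the row), fixed on one end of the rail, in line with the row, its centre 70 mm from the centre of the nearest pad; an equal bare-metal block is at the other end, and which end is red varies. Origin at the centre of its underside, 8 mm above the table; y axis along the row
- square: loose L-shaped magnetic welding square, dark blue, a bystander lying flat on the table past the left (+y) end of the rail; both arms 80 mm long and 14 mm wide, 22 mm high. Origin on the underside in the middle of the L's 80 x 80 mm outline; the arms run along its x and y axes
There are look-alikes about, which are no part of the job. Leave any purple look-alike of the post_yellow alone.

How it is judged (in metres and radians):
At the end, for the whole second after the job is handed in: Each post stands upright (tilt under 0.08 rad) and still on its own pad, foot on the pad's top, its axis within 12 mm of the pad's centre; counted from the red stop the posts are 135 mm (blue), 110 mm (orange), 85 mm (yellow), 60 mm (green) ((horizontal distance between post_blue and pad_a below 0.012 m or horizontal distance between post_blue and pad_b below 0.012 m or horizontal distance between post_blue and pad_c below 0.012 m or horizontal distance between post_blue and pad_d below 0.012 m) and horizontal distance between post_blue and stop_red between 0.04 and 0.1 m and height (world z) of post_blue between 0.007 and 0.016 m and angle between each of post_blue, post_orange, post_yellow, post_green's own z axis and vertical below 0.08 rad and linear speed of each of post_blue, post_orange, post_yellow, post_green below 0.02 m/s and (horizontal distance between post_orange and pad_a below 0.012 m or horizontal distance between post_orange and pad_b below 0.012 m or horizontal distance between post_orange and pad_c below 0.012 m or horizontal distance between post_orange and pad_d below 0.012 m) and horizontal distance between post_orange and stop_red between 0.12 and 0.18 m and height (world z) of post_orange between 0.007 and 0.016 m and (horizontal distance between post_yellow and pad_a below 0.012 m or horizontal distance between post_yellow and pad_b below 0.012 m or horizontal distance between post_yellow and pad_c below 0.012 m or horizontal distance between post_yellow and pad_d below 0.012 m) and horizontal distance between post_yellow and stop_red between 0.2 and 0.26 m and height (world z) of post_yellow between 0.007 and 0.016 m and (horizontal distance between post_green and pad_a below 0.012 m or horizontal distance between post_green and pad_b below 0.012 m or horizontal distance between post_green and pad_c below 0.012 m or horizontal distance between post_green and pad_d below 0.012 m) and horizontal distance between post_green and stop_red between 0.28 and 0.34 m and height (world z) of post_green between 0.007 and 0.016 m); the robot touches nothing.
It fails at once if the blue post is dropped or thrown (moves faster than 0.6 m/s with no finger on it) (contact force between the fingers and post_blue below 0.05 N and linear speed of post_blue above 0.6 m/s).
It fails at once if the orange post is dropped or thrown (moves faster than 0.6 m/s with no finger on it) (contact force between the fingers and post_orange below 0.05 N and linear speed of post_orange above 0.6 m/s).
It fails at once if the yellow post is dropped or thrown (moves faster than 0.6 m/s with no finger on it) (contact force between the fingers and post_yellow below 0.05 N and linear speed of post_yellow above 0.6 m/s).
It fails at once if the green post is dropped or thrown (moves faster than 0.6 m/s with no finger on it) (contact force between the fingers and post_green below 0.05 N and linear speed of post_green above 0.6 m/s).
It fails at once if the magnetic square is shifted more than 30 mm (distance of square from where it was at the start of the episode above 0.03 m).
It also fails if it takes over 104 s, if anything falls off the work surface, if the arm or the gripper's body presses on something with over 40 N, if the wrist force passes 120 N, or if a joint passes its speed limit or range.

## Working session

There is one attempt and no reset: what is moved stays moved. The work goes in short steps, Python scripts to look and compute and a shell command to move; the robot and the scene stay as the last step left them, time stands still between calls to the robot, and variables do not carry over. Pictures are saved under pics/ and viewed, about 12 in all and at most 16, crops included, and the job is handed in when it is done.

```bash
ls; mkdir -p pics; python3 - <<'E'
from rig import sensors,cams,env
import cv2,numpy as np
print(sensors.observe())
for n in("scene","top"):
    i,d=cams.get_image(n);cv2.imwrite(f"pics/{n}0.png",i);np.save(f"{n}0.npy",d)
    print(n,cams.calibration(n))
E
```

```text
pics
{'time_s': 0.0, 'q': array([ 6.04301804e+01,  2.18408411e+01,  7.43874220e+01, -5.89900690e-04,
        8.38583751e+01, -1.23336907e+01]), 'qvel': array([-0.01952383,  0.01677283,  0.03053793, -0.03938336,  0.04473466,
       -0.00375547]), 'joint_efforts': array([ 1.18235323e-03, -4.48466456e+01, -2.31281179e+01, -1.36752988e-04,
        4.75453504e-03,  1.78677493e-05]), 'position': array([0.16279834, 0.52502643, 0.23069748]), 'tool_rot': array([[-7.37303539e-04,  2.96308756e-01,  9.55091921e-01],
       [-1.32022582e-03,  9.55091060e-01, -2.96309508e-01],
       [-9.99998857e-01, -1.47940707e-03, -3.12997547e-04]]), 'ft_force': array([0.00074994, 0.27381243, 0.38676249]), 'wrist_torque': array([-0.0039545 , -0.00924904,  0.03605689]), 'grip_width': 0.08531311020107185}
scene {'vertical_fov': 54.642332717108886, 'cx': 257.22124300315915, 'cy': 191.40371101467989, 'distortion': array([-0.00896469,  0.        ,  0.        ,  0.        ,  0.        ]), 'extrinsics': array([[ 0.5757609 ,  0.46888822, -0.66980835,  1.22850612],
       [ 0.81759687, -0.33608416,  0.46752838, -0.48581108],
       [-0.00589343, -0.81681777, -0.57686566,  0.62543767],
       [ 0.        ,  0.        ,  0.        ,  1.        ]])}
top {'vertical_fov': 42.08646351475578, 'cx': 253.91782510922627, 'cy': 186.88872178029206, 'distortion': array([-0.16837737,  0.        ,  0.        ,  0.        ,  0.        ]), 'extrinsics': array([[-0.00258066, -0.99711368,  0.07587915,  0.4204698 ],
       [-0.99999018,  0.00284658,  0.0033966 , -0.03289492],
       [-0.00360279, -0.07586964, -0.99711124,  1.65180596],
       [ 0.        ,  0.        ,  0.        ,  1.        ]])}
```

View pics/top0.png

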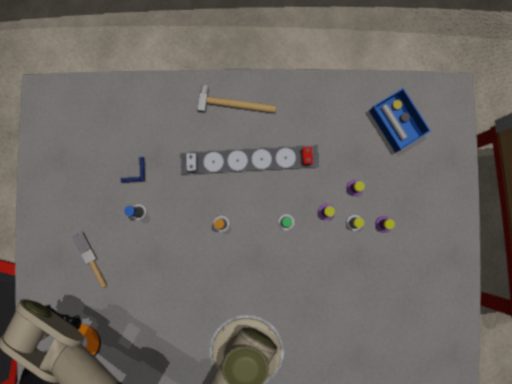

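View pics/scene0.png

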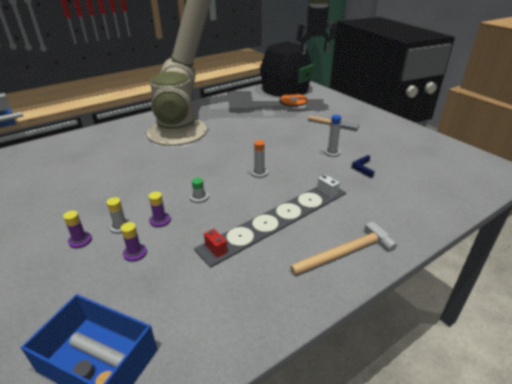

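The top view shows the true yellow post at (357,223), with a steel shaft and pale foot, among purple look-alikes at (328,212), (357,187) and (388,224). Blue is at (135,212), orange at (220,224) and green at (287,222). The pads are at (213..286,~160), with the red stop at (307,156). The scene view agrees: true yellow at (116,215).

```bash
cat > h.py <<'E'
from rig import sensors,cams
import cv2,numpy as np
def cast(n,uv,z):
    c=cams.calibration(n);f=192/np.tan(np.radians(c["vertical_fov"]/2))
    K=np.array([[f,0,c["cx"]],[0,f,c["cy"]],[0,0,1]])
    p=cv2.undistortPoints(np.float64(uv).reshape(-1,1,2),K,c["distortion"]).reshape(-1,2)
    E=c["extrinsics"];r=np.c_[p,np.ones(len(p))]@E[:3,:3].T;o=E[:3,3]
    return o+r*((z-o[2])/r[:,2])[:,None]
HUE={"blue":(105,125),"orange":(5,18),"yellow":(24,34),"green":(50,80),"red":(174,4)}
H=dict(blue=.135,orange=.110,yellow=.085,green=.060)
def blobs(img,c,amin=12):
    h=cv2.cvtColor(img,cv2.COLOR_BGR2HSV);a,b=HUE[c]
    m=(h[...,0]>=a)&(h[...,0]<=b) if a<b else (h[...,0]>=a)|(h[...,0]<=b)
    m=(m&(h[...,1]>130)&(h[...,2]>60)).astype(np.uint8)
    n,l,s,ce=cv2.connectedComponentsWithStats(m)
    return [(ce[i],s[i,4]) for i in range(1,n) if s[i,4]>=amin]
def white(img,roi,lo=100,hi=600):
    g=img.astype(int);m=((g.min(2)>170)).astype(np.uint8)
    cs,_=cv2.findContours(m,cv2.RETR_EXTERNAL,cv2.CHAIN_APPROX_NONE)
    out=[]
    for c in cs:
        if lo<cv2.contourArea(c)<hi:
            M=cv2.moments(c);u,v=M["m10"]/M["m00"],M["m01"]/M["m00"]
            if roi[0]<u<roi[1] and roi[2]<v<roi[3]: out.append((u,v))
    return out
def posts(n,img,dz=0.):
    for c in H:
        for ce,a in blobs(img,c):
            p=cast(n,ce,H[c]-.011+dz)[0]
            if .15<p[0]<.75 and abs(p[1])<.6: print(n,c,ce.round(1),a,p.round(4))
E
python3 - <<'E'
from h import *
for n,roi in(("top",(150,350,130,180)),("scene",(210,340,180,260))):
    i=cv2.imread(f"pics/{n}0.png");posts(n,i)
    for uv in white(i,roi,80): print(n,"pad",np.round(uv,1),cast(n,uv,.011)[0].round(4))
    for ce,a in blobs(i,"red"):print(n,"red",ce.round(1),a,cast(n,ce,.04)[0].round(4))
E
```

```text
top blue [400.3 121.2] 1011 [ 0.7432 -0.4902  0.124 ]
top blue [136.8 174.2] 105 [0.5773 0.3364 0.124 ]
top blue [129.4 210.7] 81 [0.4638 0.3579 0.124 ]
top orange [219.1 224.1] 61 [0.423  0.0811 0.099 ]
top yellow [358.5 186.1] 75 [ 0.5423 -0.3615  0.074 ]
top yellow [328.5 211.1] 76 [ 0.4629 -0.2638  0.074 ]
top yellow [357.9 222.3] 76 [ 0.4268 -0.3578  0.074 ]
top yellow [388.6 223.8] 77 [ 0.4212 -0.4573  0.074 ]
top green [286.1 221.9] 59 [ 0.4295 -0.1304  0.049 ]
top red [306.9 155.5] 160 [ 0.6453 -0.2004  0.04  ]
top red [  6.9 267.6] 187 [0.2724 0.8067 0.04  ]
top red [ 11.5 373.3] 202 [-0.0901  0.7983  0.04  ]
scene blue [335.8 118.8] 56 [0.462  0.3603 0.124 ]
scene blue [361.9 163.9] 64 [0.7034 0.214  0.124 ]
scene orange [293.1  98.8] 230 [0.1991 0.4017 0.099 ]
scene orange [258.9 144.9] 71 [0.4233 0.0834 0.099 ]
scene yellow [154.9 196.5] 92 [ 0.4554 -0.2623  0.074 ]
scene yellow [113.5 202.7] 106 [ 0.4203 -0.3563  0.074 ]
scene yellow [ 70.7 216.2] 114 [ 0.4141 -0.4561  0.074 ]
scene yellow [127.6 227.8] 131 [ 0.5339 -0.3602  0.074 ]
scene green [197.1 182.8] 70 [ 0.4274 -0.1308  0.049 ]
scene pad [239.7 235.7] [ 0.6441 -0.1314  0.011 ]
scene pad [264.8 222.5] [ 0.6394 -0.0517  0.011 ]
scene pad [288.1 210.5] [0.6352 0.0284 0.011 ]
scene pad [309.5 199.3] [0.6309 0.1082 0.011 ]
scene red [65.4  8.2] 94 [-2.9254  0.2408  0.04  ]
scene red [77.7  7.4] 84 [-2.895  0.344  0.04 ]
scene red [89.5  6.9] 78 [-2.8527  0.4414  0.04  ]
scene red [101.   6.] 66 [-2.8371  0.5442  0.04  ]
scene red [112.1   5.4] 59 [-2.8018  0.64    0.04  ]
scene red [123.1   5.1] 54 [-2.755   0.7313  0.04  ]
scene red [215.6 243.1] 374 [ 0.6607 -0.2064  0.04  ]
```

```bash
python3 - <<'E'
from h import *
i=cv2.imread("pics/top0.png")
print(i[160,205:222].min(1))
g=(i.min(2)>150).astype(np.uint8);g[:,:200]=0;g[:145]=0;g[175:]=0
cs,_=cv2.findContours(g,cv2.RETR_EXTERNAL,cv2.CHAIN_APPROX_NONE)
for c in cs:
    if cv2.contourArea(c)>80:
        (u,v),r=cv2.minEnclosingCircle(c);M=cv2.moments(c);uv=(M["m10"]/M["m00"],M["m01"]/M["m00"]);print(np.round(uv,1),r,cast("top",uv,.011)[0].round(4))
# depth tops of caps
for n in("top","scene"):
  d=np.load(f"{n}0.npy");c=cams.calibration(n);E=c["extrinsics"]
  for nm,p,h in(("blue",(.462,.359),.135),("orange",(.423,.082),.11),("yellow",(.423,-.357),.085),("green",(.428,-.1305),.06)):
    f=192/np.tan(np.radians(c["vertical_fov"]/2));K=np.array([[f,0,c["cx"]],[0,f,c["cy"]],[0,0,1]])
    v,u=np.nonzero(d>0);q=cv2.undistortPoints(np.stack([u,v],1).astype(float).reshape(-1,1,2),K,c["distortion"]).reshape(-1,2)
    P=np.c_[q,np.ones(len(q))]*d[v,u][:,None]@E[:3,:3].T+E[:3,3]
    s=P[(np.hypot(P[:,0]-p[0],P[:,1]-p[1])<.035)&(abs(P[:,2]-h)<.006)]
    print(n,nm,len(s),s.mean(0).round(4) if len(s) else "")
E
```

```text
[154 158 158 157 157 158 155 143 135 144 154 157 158 158 158 158 157]
[213.2 161.4] 8.852667808532715 [0.6305 0.1077 0.011 ]
[237.1 160. ] 8.80705738067627 [0.6349 0.028  0.011 ]
[261.2 158.7] 8.729531288146973 [ 0.639  -0.0518  0.011 ]
[285.3 157.3] 8.778833389282227 [ 0.6433 -0.1318  0.011 ]
top blue 81 [0.4645 0.3554 0.1345]
top orange 76 [0.4262 0.0822 0.1095]
top yellow 60 [ 0.4271 -0.3576  0.0849]
top green 75 [ 0.4307 -0.131   0.0591]
scene blue 45 [0.4682 0.3555 0.134 ]
scene orange 59 [0.4286 0.0802 0.1089]
scene yellow 98 [ 0.4302 -0.3582  0.0839]
scene green 75 [ 0.4344 -0.1324  0.0589]
```

```bash
python3 -m crank '{"hand":[0,0,0,0,0],"translation":[[0,-0.008,0.034],[0,-0.016,0.068],[0,-0.024,0.102],[0,-0.032,0.136],[0,-0.04,0.17]],"dr":[[0.14,0,0],[0.28,0,0],[0.42,0,0],[0.56,0,0],[0.7,0,0]]}' 60; python3 - <<'E'
from h import *
s=sensors.observe();print(s["time_s"],s["position"],s["tool_rot"]);R=s["tool_rot"];print(R.T@(np.array([.465,.3565,.231])-s["position"]),np.degrees(np.arctan2(R[1,1],R[0,1])))
E
```

```text
time_s: 0.6
position: [0.3144, 0.4358, 0.2311]
tool_rot: [[-0.001, 0.845, 0.535], [-0.0, 0.535, -0.845], [-1.0, -0.001, 0.0]]
ft_force: [1.1, -0.2, -0.3]
grip_width: 0.0857
0.6 [0.31443035 0.43577821 0.23105207] [[-5.24850388e-04  8.44964641e-01  5.34821914e-01]
 [-4.29316972e-04  5.34821748e-01 -8.44964800e-01]
 [-9.99999770e-01 -6.73088228e-04  8.20562592e-05]]
[7.08219077e-06 8.48263522e-02 1.47515241e-01] 32.33183179688225
```

```bash
python3 -m crank '{"hand":[0,0,0,0,0],"translation":[[0,0.017,0.0295],[0,0.034,0.059],[0,0.051,0.0885],[0,0.068,0.118],[0,0.085,0.1475]],"dr":[[0.114,0,0],[0.228,0,0],[0.342,0,0],[0.456,0,0],[0.567,0,0]]}'; python3 -m crank '{"hand":[0],"translation":[[0,0,0]],"dr":[[0,0,0]]}';python3 - <<'E'
from h import *
s=sensors.observe();print(s["position"],s["tool_rot"].round(4))
for n in("scene","top"):
    i,d=cams.get_image(n);cv2.imwrite(f"pics/{n}1.png",i);posts(n,i)
E
```

```text
time_s: 1.1
position: [0.4657, 0.3575, 0.2309]
tool_rot: [[-0.001, 1.0, -0.002], [-0.0, -0.002, -1.0], [-1.0, -0.001, 0.0]]
ft_force: [-0.2, -0.7, 0.9]
grip_width: 0.0853
time_s: 1.2
position: [0.4675, 0.3564, 0.2303]
tool_rot: [[-0.0, 1.0, -0.003], [-0.001, -0.003, -1.0], [-1.0, -0.0, 0.001]]
ft_force: [-0.3, -0.6, 0.3]
grip_width: 0.0851
[0.46753335 0.35635124 0.23031497] [[-4.0e-04  1.0e+00 -3.5e-03]
 [-1.0e-03 -3.5e-03 -1.0e+00]
 [-1.0e+00 -4.0e-04  1.0e-03]]
scene blue [335.8 119.3] 50 [0.4646 0.3578 0.124 ]
scene blue [362.  163.7] 63 [0.703  0.2149 0.124 ]
scene orange [293.1  98.9] 221 [0.1994 0.4016 0.099 ]
scene orange [259.  144.7] 79 [0.4225 0.0843 0.099 ]
scene yellow [154.9 196.3] 91 [ 0.4549 -0.2621  0.074 ]
scene yellow [113.5 202.6] 105 [ 0.42   -0.3562  0.074 ]
scene yellow [ 70.8 216.3] 120 [ 0.4149 -0.4561  0.074 ]
scene yellow [127.7 227.6] 123 [ 0.5333 -0.3599  0.074 ]
scene green [197.1 182.8] 71 [ 0.4276 -0.1308  0.049 ]
top blue [400.3 121.3] 1012 [ 0.743  -0.4902  0.124 ]
top blue [136.9 173.9] 104 [0.5782 0.3359 0.124 ]
top blue [129.9 210.3] 70 [0.4652 0.3563 0.124 ]
top orange [219. 224.] 56 [0.4231 0.0814 0.099 ]
top yellow [358.5 186. ] 74 [ 0.5424 -0.3614  0.074 ]
top yellow [328.5 211.1] 76 [ 0.4629 -0.2638  0.074 ]
top yellow [358.  222.2] 77 [ 0.427  -0.3579  0.074 ]
top yellow [388.6 223.8] 77 [ 0.4212 -0.4573  0.074 ]
top green [286.1 221.9] 59 [ 0.4295 -0.1304  0.049 ]
```

```bash
python3 -m crank '{"hand":[0,0,0,0,0],"translation":[[0.038,-0.001,0],[0.075,-0.002,0],[0.112,-0.002,0],[0.149,-0.002,0],[0.149,-0.002,0]],"dr":[[0,0,0],[0,0,0],[0,0,0],[0,0,0],[0,0,0]]}'; python3 -m crank '{"hand":[255,255,255,255,255],"translation":[[0,0,0],[0,0,0],[0,0,0],[0,0,0],[0,0,0]],"dr":[[0,0,0],[0,0,0],[0,0,0],[0,0,0],[0,0,0]]}' 60;  python3 -m crank '{"hand":[255,255,255,255,255],"translation":[[0,0,0],[0,0,0],[0,0,0],[0,0,0],[0,0,0]],"dr":[[0,0,0],[0,0,0],[0,0,0],[0,0,0],[0,0,0]]}' 60
```

```text
time_s: 1.8
position: [0.4593, 0.358, 0.0784]
tool_rot: [[-0.008, 1.0, 0.005], [-0.004, 0.005, -1.0], [-1.0, -0.008, 0.004]]
ft_force: [-1.0, 0.1, 0.7]
grip_width: 0.0856
time_s: 2.3
position: [0.4629, 0.3588, 0.084]
tool_rot: [[0.002, 1.0, 0.003], [0.001, 0.003, -1.0], [-1.0, 0.002, -0.001]]
ft_force: [-1.9, -0.4, 6.6]
grip_width: 0.0309
time_s: 2.8
position: [0.4629, 0.3588, 0.0839]
tool_rot: [[0.002, 1.0, 0.003], [0.001, 0.003, -1.0], [-1.0, 0.002, -0.001]]
ft_force: [-2.3, -0.3, 6.6]
grip_width: 0.031
```

```bash
python3 -m crank '{"hand":[255,255,255,255,255],"translation":[[-0.01,0,0],[-0.03,0,0],[-0.05,0,0],[-0.065,0,0],[-0.075,0,0]],"dr":[[0,0,0],[0,0,0],[0,0,0],[0,0,0],[0,0,0]]}'; python3 -m crank '{"hand":[255,255,255,255,255],"translation":[[0,0.01,0.025],[0,0.025,0.07],[0,0.044,0.12],[0,0.062,0.17],[0,0.08,0.22]],"dr":[[0,0,0],[0,0,0],[0,0,0],[0,0,0],[0,0,0]]}'; python3 -m crank '{"hand":[255,255,255,255,255],"translation":[[0,0.016,0.045],[0,0.034,0.095],[0,0.052,0.145],[0,0.07,0.195],[0,0.085,0.235]],"dr":[[0,0,0],[0,0,0],[0,0,0],[0,0,0],[0,0,0]]}'; python3 -m crank '{"hand":[255,255,255],"translation":[[0,0.006,0.018],[0,0.01,0.03],[0,0.012,0.03]],"dr":[[0,0,0],[0,0,0],[0,0,0]]}'; python3 -m crank '{"hand":[255,255,255],"translation":[[0,0,0],[0,0,0],[0,0,0]],"dr":[[0,0,0],[0,0,0],[0,0,0]]}'; python3 - <<'E'
from h import *
s=sensors.observe();print(s["position"],s["tool_rot"].round(4))
for n in("scene","top"):
    i,d=cams.get_image(n);cv2.imwrite(f"pics/{n}2.png",i)
cv2.imwrite("pics/s2c.png",cv2.resize(cv2.imread("pics/scene2.png")[60:280,150:450],None,fx=2,fy=2))
E
```

```text
time_s: 3.3
position: [0.4626, 0.3584, 0.1587]
tool_rot: [[0.001, 1.0, 0.003], [0.0, 0.003, -1.0], [-1.0, 0.001, -0.0]]
ft_force: [-0.2, -0.0, -5.4]
grip_width: 0.0309
time_s: 3.8
position: [0.54, 0.1459, 0.1573]
tool_rot: [[-0.001, 1.0, 0.003], [-0.0, 0.003, -1.0], [-1.0, -0.001, 0.0]]
ft_force: [1.3, 0.9, -5.3]
grip_width: 0.0314
time_s: 4.3
position: [0.6249, -0.0869, 0.1571]
tool_rot: [[-0.001, 1.0, 0.003], [0.0, 0.003, -1.0], [-1.0, -0.001, -0.0]]
ft_force: [1.4, 0.1, -5.3]
grip_width: 0.0305
time_s: 4.6
position: [0.6368, -0.1155, 0.1569]
tool_rot: [[-0.001, 1.0, 0.002], [0.0, 0.002, -1.0], [-1.0, -0.001, -0.0]]
ft_force: [0.3, 0.5, -4.3]
grip_width: 0.0306
time_s: 4.9
position: [0.6368, -0.1135, 0.1576]
tool_rot: [[-0.0, 1.0, 0.005], [0.0, 0.005, -1.0], [-1.0, -0.0, -0.0]]
ft_force: [-0.1, -0.8, -4.9]
grip_width: 0.0305
[ 0.63679176 -0.1135198   0.15755282] [[-1.0e-04  1.0e+00  4.6e-03]
 [ 2.0e-04  4.6e-03 -1.0e+00]
 [-1.0e+00 -1.0e-04 -2.0e-04]]
```

View pics/s2c.png

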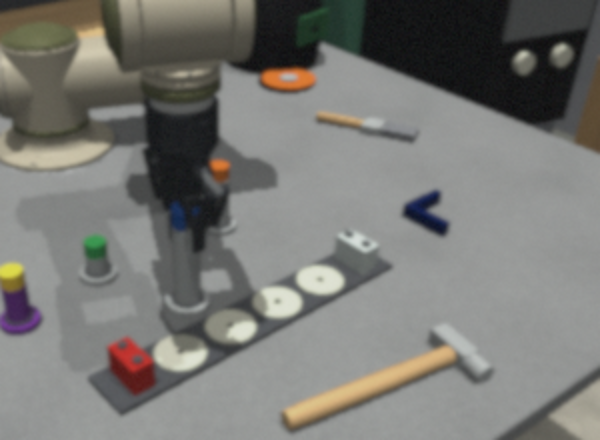

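Blue is held upright above the rail, with its foot at (185,303) in the crop. Next I lower it onto the pad beside the red stop.

```bash
python3 -m crank '{"hand":[255,255,255,255,255],"translation":[[0,0.004,0.009],[0,0.007,0.0165],[0.02,0.007,0.0165],[0.04,0.007,0.0165],[0.05,0.007,0.0165]],"dr":[[0,0,0],[0,0,0],[0,0,0],[0,0,0],[0,0,0]]}'; python3 -m crank '{"hand":[255,255,255,255,255],"translation":[[0.004,0,0],[0.008,0,0],[0.01,0,0],[0.012,0,0],[0.012,0,0]],"dr":[[0,0,0],[0,0,0],[0,0,0],[0,0,0],[0,0,0]]}';  python3 - <<'E'
from h import *
s=sensors.observe();print(s["position"],s["ft_force"])
for n in("scene","top"):
    i,d=cams.get_image(n);cv2.imwrite(f"pics/{n}3.png",i)
cv2.imwrite("pics/s3c.png",cv2.resize(cv2.imread("pics/scene3.png")[120:280,180:340],None,fx=3,fy=3))
E
```

```text
time_s: 5.5
position: [0.6435, -0.132, 0.1054]
tool_rot: [[-0.003, 1.0, 0.002], [0.001, 0.002, -1.0], [-1.0, -0.003, -0.001]]
ft_force: [-0.6, 0.1, -5.9]
grip_width: 0.0309
time_s: 6.0
position: [0.6441, -0.1314, 0.0955]
tool_rot: [[0.0, 1.0, 0.003], [-0.0, 0.003, -1.0], [-1.0, 0.0, 0.0]]
ft_force: [0.5, -0.3, -4.9]
grip_width: 0.0306
[ 0.6441054  -0.1313583   0.09553688] [ 0.51872513 -0.34688797 -4.87317702]
```

View pics/s3c.png

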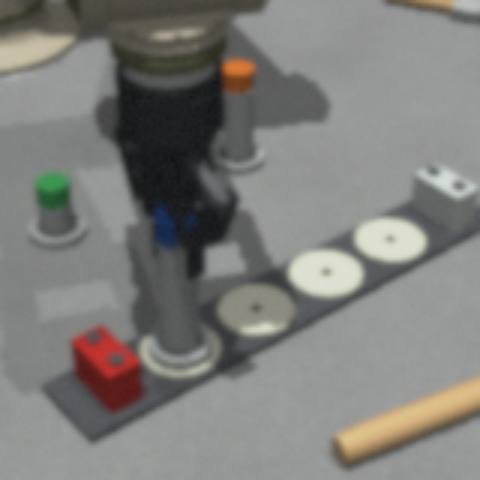

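Blue's foot is centred on its pad at (180,348) in the crop. The force still shows it hanging, so I ease it down.

```bash
python3 -m crank '{"hand":[255,255,255,255],"translation":[[0.001,0,-0.001],[0.0015,0,-0.001],[0.002,0,-0.001],[0.002,0,-0.001]],"dr":[[0,0,0],[0,0,0],[0,0,0],[0,0,0]]}'
```

```text
time_s: 6.5
position: [0.6443, -0.1308, 0.095]
tool_rot: [[0.002, 1.0, 0.003], [-0.001, 0.003, -1.0], [-1.0, 0.002, 0.001]]
ft_force: [-3.8, -0.9, 6.8]
grip_width: 0.0307
```

```bash
python3 -m crank '{"hand":[120,60,0,0,0],"translation":[[0,0,0],[0,0,0],[0,0,0],[0,0,0],[0,0,0]],"dr":[[0,0,0],[0,0,0],[0,0,0],[0,0,0],[0,0,0]]}'; python3 -m crank '{"hand":[0,0,0,0,0],"translation":[[-0.02,0,0],[-0.05,0,0],[-0.09,0,0],[-0.12,0,0],[-0.14,0,0]],"dr":[[0,0,0],[0,0,0],[0,0,0],[0,0,0],[0,0,0]]}'; python3 -m crank '{"hand":[0,0,0,0,0],"translation":[[0,-0.03,-0.03],[0,-0.064,-0.063],[0,-0.098,-0.096],[0,-0.132,-0.13],[0,-0.16,-0.158]],"dr":[[0,0,0],[0,0,0],[0,0,0],[0,0,0],[0,0,0]]}';python3 -m crank '{"hand":[0,0,0,0],"translation":[[0,-0.03,-0.03],[0,-0.05,-0.048],[0,-0.058,-0.055],[0,-0.058,-0.055]],"dr":[[0,0,0],[0,0,0],[0,0,0],[0,0,0]]}'; python3 - <<'E'
from h import *
s=sensors.observe();print(s["position"],s["tool_rot"].round(3))
for n in("scene","top"):
    i,d=cams.get_image(n);cv2.imwrite(f"pics/{n}4.png",i);posts(n,i)
E
```

```text
time_s: 7.0
position: [0.6441, -0.1304, 0.0933]
tool_rot: [[0.0, 1.0, 0.003], [0.0, 0.003, -1.0], [-1.0, 0.0, -0.0]]
ft_force: [-0.5, 0.4, 0.5]
grip_width: 0.0854
time_s: 7.5
position: [0.6444, -0.1304, 0.2361]
tool_rot: [[0.003, 1.0, 0.003], [-0.001, 0.003, -1.0], [-1.0, 0.003, 0.001]]
ft_force: [-1.3, -0.1, -0.8]
grip_width: 0.0855
time_s: 8.0
position: [0.4816, 0.0287, 0.2335]
tool_rot: [[0.0, 1.0, 0.003], [0.0, 0.003, -1.0], [-1.0, 0.0, -0.0]]
ft_force: [0.4, -0.2, -0.3]
grip_width: 0.0855
time_s: 8.4
position: [0.4251, 0.0824, 0.2337]
tool_rot: [[0.001, 1.0, 0.004], [-0.0, 0.004, -1.0], [-1.0, 0.001, 0.0]]
ft_force: [0.5, 0.1, 0.2]
grip_width: 0.0852
[0.4251009  0.08243784 0.2336752 ] [[ 0.001  1.     0.004]
 [-0.     0.004 -1.   ]
 [-1.     0.001  0.   ]]
scene blue [361.8 163.8] 67 [0.703 0.214 0.124]
scene blue [238.1 194.4] 141 [ 0.6304 -0.1223  0.124 ]
scene orange [293.1  98.9] 220 [0.1995 0.4013 0.099 ]
scene orange [258.8 144.7] 85 [0.4221 0.0842 0.099 ]
scene yellow [154.8 196.4] 91 [ 0.4549 -0.2624  0.074 ]
scene yellow [113.6 202.5] 104 [ 0.4195 -0.3559  0.074 ]
scene yellow [ 70.7 216. ] 113 [ 0.4136 -0.4561  0.074 ]
scene yellow [127.6 227.8] 129 [ 0.5341 -0.3603  0.074 ]
scene green [197.1 182.8] 71 [ 0.4276 -0.1308  0.049 ]
top blue [400.3 121.2] 1010 [ 0.7432 -0.4901  0.124 ]
top blue [287.7 151.4] 73 [ 0.6465 -0.1323  0.124 ]
top blue [136.9 174. ] 109 [0.5781 0.3361 0.124 ]
top yellow [358.5 186. ] 74 [ 0.5424 -0.3614  0.074 ]
top yellow [328.5 211.1] 76 [ 0.4629 -0.2638  0.074 ]
top yellow [357.9 222.3] 76 [ 0.4268 -0.3578  0.074 ]
top yellow [388.6 223.8] 77 [ 0.4212 -0.4573  0.074 ]
top green [286.1 221.9] 59 [ 0.4295 -0.1304  0.049 ]
```

```bash
python3 -m crank '{"hand":[0,0,0,0,0],"translation":[[0.045,0.001,0],[0.09,0.001,0],[0.135,0.001,0],[0.165,0.001,0],[0.174,0.001,0]],"dr":[[0,0,0],[0,0,0],[0,0,0],[0,0,0],[0,0,0]]}'; python3 -m crank '{"hand":[0,0,255,255,255],"translation":[[0,0,0],[0,0,0],[0,0,0],[0,0,0],[0,0,0]],"dr":[[0,0,0],[0,0,0],[0,0,0],[0,0,0],[0,0,0]]}' 60;  python3 -m crank '{"hand":[255,255,255,255,255],"translation":[[0,0,0],[0,0,0],[0,0,0],[0,0,0],[0,0,0]],"dr":[[0,0,0],[0,0,0],[0,0,0],[0,0,0],[0,0,0]]}' 60;python3 -m crank '{"hand":[255,255,255,255,255],"translation":[[-0.01,0,0],[-0.03,0,0],[-0.05,0,0],[-0.065,0,0],[-0.075,0,0]],"dr":[[0,0,0],[0,0,0],[0,0,0],[0,0,0],[0,0,0]]}'; python3 -m crank '{"hand":[255,255,255,255,255],"translation":[[0,0.02,0.013],[0,0.05,0.031],[0,0.085,0.053],[0,0.12,0.075],[0,0.15,0.094]],"dr":[[0,0,0],[0,0,0],[0,0,0],[0,0,0],[0,0,0]]}'; python3 -m crank '{"hand":[255,255,255,255,255],"translation":[[0,0.03,0.02],[0,0.05,0.032],[0,0.06,0.038],[0,0.063,0.039],[0,0.063,0.039]],"dr":[[0,0,0],[0,0,0],[0,0,0],[0,0,0],[0,0,0]]}'
```

```text
time_s: 9.0
position: [0.426, 0.0812, 0.0566]
tool_rot: [[-0.005, 1.0, 0.002], [0.0, 0.002, -1.0], [-1.0, -0.005, -0.0]]
ft_force: [-0.4, -1.3, 0.9]
grip_width: 0.0853
time_s: 9.5
position: [0.4267, 0.082, 0.06]
tool_rot: [[0.002, 1.0, 0.003], [-0.0, 0.003, -1.0], [-1.0, 0.002, 0.0]]
ft_force: [-0.2, 2.0, -0.4]
grip_width: 0.0438
time_s: 10.0
position: [0.4261, 0.0821, 0.0596]
tool_rot: [[-0.0, 1.0, 0.003], [-0.0, 0.003, -1.0], [-1.0, -0.0, 0.0]]
ft_force: [-2.1, -0.3, 7.0]
grip_width: 0.0303
time_s: 10.5
position: [0.4265, 0.082, 0.1356]
tool_rot: [[0.001, 1.0, 0.003], [-0.0, 0.003, -1.0], [-1.0, 0.001, 0.0]]
ft_force: [0.8, 0.0, -5.1]
grip_width: 0.031
time_s: 11.0
position: [0.5779, -0.0127, 0.1339]
tool_rot: [[-0.001, 1.0, 0.003], [0.0, 0.003, -1.0], [-1.0, -0.001, -0.0]]
ft_force: [0.4, 0.7, -3.9]
grip_width: 0.0309
time_s: 11.5
position: [0.6394, -0.0502, 0.1337]
tool_rot: [[-0.001, 1.0, 0.003], [0.0, 0.003, -1.0], [-1.0, -0.001, -0.0]]
ft_force: [-0.8, -0.6, -5.0]
grip_width: 0.0307
```

```bash
python3 -m crank '{"hand":[255,255,255,255,255],"translation":[[0.015,0,0.0015],[0.03,0,0.0015],[0.045,0,0.0015],[0.055,0,0.0015],[0.059,0,0.0015]],"dr":[[0,0,0],[0,0,0],[0,0,0],[0,0,0],[0,0,0]]}'; python3 -m crank '{"hand":[255,255,255,255,255],"translation":[[0.001,0,0],[0.002,0,0],[0.003,0,0],[0.0035,0,0],[0.0035,0,0]],"dr":[[0,0,0],[0,0,0],[0,0,0],[0,0,0],[0,0,0]]}'
```

```text
time_s: 12.0
position: [0.639, -0.0513, 0.0745]
tool_rot: [[-0.002, 1.0, 0.003], [0.001, 0.003, -1.0], [-1.0, -0.002, -0.001]]
ft_force: [-0.1, -0.9, -5.1]
grip_width: 0.0308
time_s: 12.5
position: [0.6398, -0.0519, 0.072]
tool_rot: [[0.0, 1.0, 0.003], [-0.0, 0.003, -1.0], [-1.0, 0.0, 0.0]]
ft_force: [-0.0, 0.3, -4.3]
grip_width: 0.0311
```

```bash
python3 -m crank '{"hand":[255,255,255,255],"translation":[[0.001,0,0],[0.0015,0,0],[0.002,0,0],[0.002,0,0]],"dr":[[0,0,0],[0,0,0],[0,0,0],[0,0,0]]}'
```

```text
time_s: 12.9
position: [0.6399, -0.052, 0.0707]
tool_rot: [[0.001, 1.0, 0.003], [-0.0, 0.003, -1.0], [-1.0, 0.001, 0.0]]
ft_force: [-3.2, 0.6, 4.7]
grip_width: 0.0311
```

```bash
python3 -m crank '{"hand":[120,60,0,0,0],"translation":[[0,0,0],[0,0,0],[0,0,0],[0,0,0],[0,0,0]],"dr":[[0,0,0],[0,0,0],[0,0,0],[0,0,0],[0,0,0]]}'; python3 -m crank '{"hand":[0,0,0,0,0],"translation":[[-0.02,0,0],[-0.06,0,0],[-0.105,0,0],[-0.145,0,0],[-0.16,0,0]],"dr":[[0,0,0],[0,0,0],[0,0,0],[0,0,0],[0,0,0]]}'; python3 -m crank '{"hand":[0,0,0,0,0],"translation":[[0,-0.023,0.033],[0,-0.05,0.072],[0,-0.077,0.111],[0,-0.104,0.15],[0,-0.125,0.18]],"dr":[[0,0,0],[0,0,0],[0,0,0],[0,0,0],[0,0,0]]}';python3 -m crank '{"hand":[0,0,0,0,0],"translation":[[0,-0.025,0.036],[0,-0.05,0.072],[0,-0.075,0.108],[0,-0.087,0.125],[0,-0.087,0.125]],"dr":[[0,0,0],[0,0,0],[0,0,0],[0,0,0],[0,0,0]]}'; python3 - <<'E'
from h import *
s=sensors.observe();print(s["position"],s["tool_rot"].round(3))
for n in("scene","top"):
    i,d=cams.get_image(n);cv2.imwrite(f"pics/{n}5.png",i)
    for c in H:
        for ce,a in blobs(i,c):
            p=cast(n,ce,H[c])[0]
            if .6<p[0]<.7 and -.3<p[1]<.15:print(n,c,p)
cv2.imwrite("pics/s5c.png",cv2.resize(cv2.imread("pics/scene5.png")[120:280,40:340],None,fx=2.5,fy=2.5))
E
```

```text
time_s: 13.4
position: [0.6398, -0.0519, 0.0698]
tool_rot: [[0.0, 1.0, 0.003], [-0.0, 0.003, -1.0], [-1.0, 0.0, 0.0]]
ft_force: [1.1, 0.4, 1.2]
grip_width: 0.0855
time_s: 13.9
position: [0.6407, -0.052, 0.2346]
tool_rot: [[0.007, 1.0, 0.003], [-0.002, 0.003, -1.0], [-1.0, 0.007, 0.002]]
ft_force: [-0.1, 0.7, 0.1]
grip_width: 0.0854
time_s: 14.4
position: [0.5138, -0.2341, 0.23]
tool_rot: [[0.0, 1.0, 0.002], [-0.0, 0.002, -1.0], [-1.0, 0.0, 0.0]]
ft_force: [1.0, -0.7, -1.0]
grip_width: 0.0854
time_s: 14.9
position: [0.4272, -0.3597, 0.2297]
tool_rot: [[-0.0, 1.0, -0.001], [-0.0, -0.001, -1.0], [-1.0, -0.0, 0.0]]
ft_force: [0.6, 0.2, 1.0]
grip_width: 0.0855
[ 0.42720998 -0.35966119  0.22967852] [[-0.     1.    -0.001]
 [-0.    -0.001 -1.   ]
 [-1.    -0.     0.   ]]
scene blue [ 0.64355926 -0.13045473  0.135     ]
scene orange [ 0.63882297 -0.05043105  0.11      ]
top blue [ 0.64484058 -0.1315585   0.135     ]
top orange [ 0.65080742 -0.04960342  0.11      ]
top orange [ 0.62753102 -0.05054964  0.11      ]
```

View pics/s5c.png

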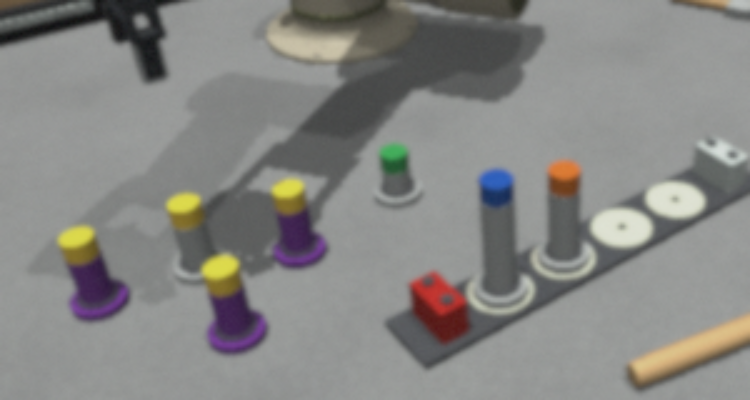

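Blue (498,290 in the crop) and orange (563,258) stand on the first two pads beside the red stop. The true yellow, with its steel shaft, is at (190,235). I grasp it now.

```bash
python3 -m crank '{"hand":[0,0,0,0,0],"translation":[[0.045,0,-0.002],[0.09,0,-0.002],[0.135,0,-0.002],[0.175,0,-0.002],[0.188,0,-0.002]],"dr":[[0,0,0],[0,0,0],[0,0,0],[0,0,0],[0,0,0]]}'; python3 -m crank '{"hand":[0,0,255,255,255],"translation":[[0,0,0],[0,0,0],[0,0,0],[0,0,0],[0,0,0]],"dr":[[0,0,0],[0,0,0],[0,0,0],[0,0,0],[0,0,0]]}' 60;  python3 -m crank '{"hand":[255,255,255,255,255],"translation":[[0,0,0],[0,0,0],[0,0,0],[0,0,0],[0,0,0]],"dr":[[0,0,0],[0,0,0],[0,0,0],[0,0,0],[0,0,0]]}' 60;python3 -m crank '{"hand":[255,255,255,255,255],"translation":[[-0.01,0,0],[-0.035,0,0],[-0.065,0,0],[-0.095,0,0],[-0.11,0,0]],"dr":[[0,0,0],[0,0,0],[0,0,0],[0,0,0],[0,0,0]]}'; python3 -m crank '{"hand":[255,255,255,255,255],"translation":[[0,0.005,-0.02],[0,0.014,-0.06],[0,0.024,-0.1],[0,0.034,-0.14],[0,0.044,-0.18]],"dr":[[0,0,0],[0,0,0],[0,0,0],[0,0,0],[0,0,0]]}'; python3 -m crank '{"hand":[255,255,255,255,255],"translation":[[0,0.01,-0.045],[0,0.022,-0.09],[0,0.034,-0.135],[0,0.044,-0.175],[0,0.05,-0.2]],"dr":[[0,0,0],[0,0,0],[0,0,0],[0,0,0],[0,0,0]]}'; python3 -m crank '{"hand":[255,255,255,255,255],"translation":[[0.005,0.02,-0.003],[0.015,0.05,-0.006],[0.03,0.08,-0.006],[0.04,0.1,-0.006],[0.04,0.1,-0.006]],"dr":[[0,0,0],[0,0,0],[0,0,0],[0,0,0],[0,0,0]]}'
```

```text
time_s: 15.5
position: [0.4284, -0.3527, 0.0381]
tool_rot: [[-0.004, 1.0, 0.005], [0.005, 0.005, -1.0], [-1.0, -0.004, -0.005]]
ft_force: [0.6, 0.0, -0.3]
grip_width: 0.0856
time_s: 16.0
position: [0.429, -0.3557, 0.0427]
tool_rot: [[0.001, 1.0, 0.003], [-0.001, 0.003, -1.0], [-1.0, 0.001, 0.001]]
ft_force: [-0.0, -0.7, 0.9]
grip_width: 0.0438
time_s: 16.5
position: [0.4284, -0.3557, 0.0423]
tool_rot: [[-0.0, 1.0, 0.003], [-0.0, 0.003, -1.0], [-1.0, -0.0, 0.0]]
ft_force: [-4.3, 0.7, 5.5]
grip_width: 0.0309
time_s: 17.0
position: [0.4293, -0.3558, 0.1546]
tool_rot: [[0.002, 1.0, 0.003], [-0.002, 0.003, -1.0], [-1.0, 0.002, 0.002]]
ft_force: [-0.6, 0.0, -3.9]
grip_width: 0.031
time_s: 17.5
position: [0.4722, -0.1736, 0.152]
tool_rot: [[0.0, 1.0, 0.003], [0.0, 0.003, -1.0], [-1.0, 0.0, -0.0]]
ft_force: [1.0, -0.6, -3.7]
grip_width: 0.0304
time_s: 18.0
position: [0.5216, 0.0278, 0.152]
tool_rot: [[-0.0, 1.0, 0.005], [0.001, 0.005, -1.0], [-1.0, -0.0, -0.001]]
ft_force: [0.6, 0.7, -3.3]
grip_width: 0.0305
time_s: 18.5
position: [0.6225, 0.0312, 0.1098]
tool_rot: [[-0.002, 1.0, 0.003], [0.001, 0.003, -1.0], [-1.0, -0.002, -0.001]]
ft_force: [-0.1, 0.3, -3.4]
grip_width: 0.0309
```

```bash
python3 -m crank '{"hand":[255,255,255,255,255],"translation":[[0.005,0.008,0.001],[0.015,0.0125,0.001],[0.03,0.0125,0.001],[0.045,0.0125,0.001],[0.052,0.0125,0.001]],"dr":[[0,0,0],[0,0,0],[0,0,0],[0,0,0],[0,0,0]]}'; python3 -m crank '{"hand":[255,255,255,255,255],"translation":[[0.001,0,0],[0.002,0,0],[0.003,0,0],[0.0035,0,0],[0.0035,0,0]],"dr":[[0,0,0],[0,0,0],[0,0,0],[0,0,0],[0,0,0]]}'
```

```text
time_s: 19.0
position: [0.6332, 0.0302, 0.0584]
tool_rot: [[-0.002, 1.0, 0.003], [0.0, 0.003, -1.0], [-1.0, -0.002, -0.0]]
ft_force: [0.1, 0.0, -4.2]
grip_width: 0.0306
time_s: 19.5
position: [0.6341, 0.0301, 0.0567]
tool_rot: [[0.001, 1.0, 0.003], [-0.0, 0.003, -1.0], [-1.0, 0.001, 0.0]]
ft_force: [-0.5, -0.7, -3.5]
grip_width: 0.0308
```

```bash
python3 -m crank '{"hand":[255,255,255,255,255],"translation":[[0.001,0,0],[0.002,0,0],[0.003,0,0],[0.0035,0,0],[0.0035,0,0]],"dr":[[0,0,0],[0,0,0],[0,0,0],[0,0,0],[0,0,0]]}'
```

```text
time_s: 20.0
position: [0.6341, 0.0301, 0.0534]
tool_rot: [[0.0, 1.0, 0.003], [-0.0, 0.003, -1.0], [-1.0, 0.0, 0.0]]
ft_force: [-2.8, 0.3, 2.7]
grip_width: 0.0307
```

```bash
python3 -m crank '{"hand":[120,60,0,0,0],"translation":[[0,0,0],[0,0,0],[0,0,0],[0,0,0],[0,0,0]],"dr":[[0,0,0],[0,0,0],[0,0,0],[0,0,0],[0,0,0]]}'; python3 -m crank '{"hand":[0,0,0,0,0],"translation":[[-0.02,0,0],[-0.06,0,0],[-0.105,0,0],[-0.145,0,0],[-0.16,0,0]],"dr":[[0,0,0],[0,0,0],[0,0,0],[0,0,0],[0,0,0]]}'; python3 -m crank '{"hand":[0,0,0,0,0],"translation":[[0,-0.035,0.028],[0,-0.07,0.056],[0,-0.105,0.084],[0,-0.14,0.112],[0,-0.17,0.135]],"dr":[[0,0,0],[0,0,0],[0,0,0],[0,0,0],[0,0,0]]}';python3 -m crank '{"hand":[0,0,0,0],"translation":[[0,-0.025,0.02],[0,-0.0335,0.026],[0,-0.0335,0.026],[0,-0.0335,0.026]],"dr":[[0,0,0],[0,0,0],[0,0,0],[0,0,0]]}'
```

```text
time_s: 20.5
position: [0.6341, 0.0301, 0.0528]
tool_rot: [[0.0, 1.0, 0.003], [-0.0, 0.003, -1.0], [-1.0, 0.0, 0.0]]
ft_force: [-0.4, 0.1, 1.0]
grip_width: 0.0854
time_s: 21.0
position: [0.6351, 0.0301, 0.2176]
tool_rot: [[0.007, 1.0, 0.003], [-0.001, 0.003, -1.0], [-1.0, 0.007, 0.001]]
ft_force: [0.3, 0.6, -0.5]
grip_width: 0.0854
time_s: 21.5
position: [0.4627, -0.1063, 0.2129]
tool_rot: [[0.0, 1.0, 0.003], [-0.0, 0.003, -1.0], [-1.0, 0.0, 0.0]]
ft_force: [1.0, 0.0, 0.3]
grip_width: 0.085
time_s: 21.9
position: [0.4317, -0.1312, 0.213]
tool_rot: [[0.001, 1.0, 0.003], [-0.0, 0.003, -1.0], [-1.0, 0.001, 0.0]]
ft_force: [0.8, -0.5, 0.2]
grip_width: 0.0855
```

```bash
python3 -m crank '{"hand":[0,0,0,0,0],"translation":[[0.045,0,0],[0.09,0,0],[0.135,0,0],[0.165,0,0],[0.18,0,0]],"dr":[[0,0,0],[0,0,0],[0,0,0],[0,0,0],[0,0,0]]}'; python3 -m crank '{"hand":[0,0,255,255,255],"translation":[[0.006,0,0],[0.01,0,0],[0.01,0,0],[0.01,0,0],[0.01,0,0]],"dr":[[0,0,0],[0,0,0],[0,0,0],[0,0,0],[0,0,0]]}' 60;  python3 -m crank '{"hand":[255,255,255,255,255],"translation":[[0,0,0],[0,0,0],[0,0,0],[0,0,0],[0,0,0]],"dr":[[0,0,0],[0,0,0],[0,0,0],[0,0,0],[0,0,0]]}' 60;python3 -m crank '{"hand":[255,255,255,255,255],"translation":[[-0.01,0,0],[-0.035,0,0],[-0.065,0,0],[-0.085,0,0],[-0.095,0,0]],"dr":[[0,0,0],[0,0,0],[0,0,0],[0,0,0],[0,0,0]]}'; python3 -m crank '{"hand":[255,255,255,255,255],"translation":[[0,0.01,-0.025],[0,0.025,-0.065],[0,0.04,-0.105],[0,0.055,-0.145],[0,0.067,-0.18]],"dr":[[0,0,0],[0,0,0],[0,0,0],[0,0,0],[0,0,0]]}'; python3 -m crank '{"hand":[255,255,255,255,255],"translation":[[0,0.02,-0.03],[0,0.05,-0.055],[0.01,0.085,-0.06],[0.02,0.115,-0.06],[0.03,0.125,-0.06]],"dr":[[0,0,0],[0,0,0],[0,0,0],[0,0,0],[0,0,0]]}'; python3 -m crank '{"hand":[255,255,255],"translation":[[0,0.006,0],[0,0.007,0],[0,0.007,0]],"dr":[[0,0,0],[0,0,0],[0,0,0]]}'
```

```text
time_s: 22.4
position: [0.4311, -0.1301, 0.0301]
tool_rot: [[-0.003, 1.0, 0.005], [0.002, 0.005, -1.0], [-1.0, -0.003, -0.002]]
ft_force: [0.5, 0.6, 0.0]
grip_width: 0.0853
time_s: 22.9
position: [0.4314, -0.1316, 0.0235]
tool_rot: [[0.001, 1.0, 0.003], [-0.001, 0.003, -1.0], [-1.0, 0.001, 0.001]]
ft_force: [0.3, 0.5, 0.8]
grip_width: 0.0442
time_s: 23.4
position: [0.4311, -0.1316, 0.0236]
tool_rot: [[0.001, 1.0, 0.003], [-0.0, 0.003, -1.0], [-1.0, 0.001, 0.0]]
ft_force: [-1.8, 0.9, 8.0]
grip_width: 0.0309
time_s: 23.9
position: [0.4314, -0.1317, 0.1199]
tool_rot: [[0.003, 1.0, 0.003], [-0.002, 0.003, -1.0], [-1.0, 0.003, 0.002]]
ft_force: [-0.2, 0.4, -2.4]
grip_width: 0.0308
time_s: 24.4
position: [0.4976, 0.0507, 0.1176]
tool_rot: [[-0.001, 1.0, 0.003], [0.0, 0.003, -1.0], [-1.0, -0.001, -0.0]]
ft_force: [1.9, -0.8, -1.6]
grip_width: 0.0308
time_s: 24.9
position: [0.6241, 0.1092, 0.0865]
tool_rot: [[0.0, 1.0, 0.003], [-0.0, 0.003, -1.0], [-1.0, 0.0, 0.0]]
ft_force: [-0.0, 0.2, -1.7]
grip_width: 0.0306
time_s: 25.2
position: [0.6288, 0.109, 0.0884]
tool_rot: [[0.0, 1.0, 0.003], [0.0, 0.003, -1.0], [-1.0, 0.0, -0.0]]
ft_force: [0.1, -0.6, -1.7]
grip_width: 0.0306
```

```bash
python3 -m crank '{"hand":[255,255,255,255,255],"translation":[[0.015,0.002,0.001],[0.03,0.002,0.001],[0.04,0.002,0.001],[0.047,0.002,0.001],[0.05,0.002,0.001]],"dr":[[0,0,0],[0,0,0],[0,0,0],[0,0,0],[0,0,0]]}'; python3 -m crank '{"hand":[255,255,255,255,255],"translation":[[0.001,0,0],[0.002,0,0],[0.003,0,0],[0.0035,0,0],[0.0035,0,0]],"dr":[[0,0,0],[0,0,0],[0,0,0],[0,0,0],[0,0,0]]}'
```

```text
time_s: 25.7
position: [0.631, 0.1081, 0.037]
tool_rot: [[-0.001, 1.0, 0.003], [0.0, 0.003, -1.0], [-1.0, -0.001, -0.0]]
ft_force: [-0.3, 0.8, -1.9]
grip_width: 0.031
time_s: 26.2
position: [0.6314, 0.1081, 0.0346]
tool_rot: [[0.001, 1.0, 0.003], [-0.0, 0.003, -1.0], [-1.0, 0.001, 0.0]]
ft_force: [-0.6, 0.4, -0.8]
grip_width: 0.0304
```

```bash
python3 -m crank '{"hand":[255,255,255],"translation":[[0.001,0,0],[0.001,0,0],[0.001,0,0]],"dr":[[0,0,0],[0,0,0],[0,0,0]]}'; python3 -m crank '{"hand":[120,60,0,0,0],"translation":[[0,0,0],[0,0,0],[0,0,0],[0,0,0],[0,0,0]],"dr":[[0,0,0],[0,0,0],[0,0,0],[0,0,0],[0,0,0]]}'; python3 -m crank '{"hand":[0,0,0,0,0],"translation":[[-0.02,0,0],[-0.06,0,0],[-0.105,0,0],[-0.15,0,0],[-0.18,0,0]],"dr":[[0,0,0],[0,0,0],[0,0,0],[0,0,0],[0,0,0]]}'; python3 -m crank '{"hand":[0,0,0,0,0],"translation":[[0,-0.04,0],[0,-0.08,0],[0,-0.12,0],[0,-0.16,0],[0,-0.2,0]],"dr":[[0,0,0],[0,0,0],[0,0,0],[0,0,0],[0,0,0]]}';python3 -m crank '{"hand":[0,0,0,0,0],"translation":[[0,0,-0.03],[0,0,-0.07],[0,0,-0.11],[0,0,-0.15],[0,0,-0.17]],"dr":[[0,0,0],[0,0,0],[0,0,0],[0,0,0],[0,0,0]]}'; python3 -m crank '{"hand":[0,0,0],"translation":[[0,0,0],[0,0,0],[0,0,0]],"dr":[[0,0,0],[0,0,0],[0,0,0]]}';  python3 - <<'E'
from h import *
P=dict(blue=(.6437,-.1316),orange=(.6392,-.0517),yellow=(.635,.0282),green=(.6307,.108))
for n in("scene","top"):
    i,d=cams.get_image(n);cv2.imwrite(f"pics/{n}6.png",i)
    for c in H:
        for ce,a in blobs(i,c):
            p=cast(n,ce,H[c])[0]
            if .6<p[0]<.7 and -.3<p[1]<.15:print(n,c,p.round(4),(p[:2]-P[c]).round(4))
cv2.imwrite("pics/s6c.png",cv2.resize(cv2.imread("pics/scene6.png")[120:280,140:400],None,fx=2.5,fy=2.5))
cv2.imwrite("pics/t6c.png",cv2.resize(cv2.imread("pics/top6.png")[120:240,100:340],None,fx=3,fy=3))
E
```

```text
time_s: 26.5
position: [0.6315, 0.1081, 0.0346]
tool_rot: [[0.001, 1.0, 0.003], [-0.0, 0.003, -1.0], [-1.0, 0.001, 0.0]]
ft_force: [-3.6, -0.9, 7.2]
grip_width: 0.031
time_s: 27.0
position: [0.6313, 0.1081, 0.0333]
tool_rot: [[-0.0, 1.0, 0.003], [-0.0, 0.003, -1.0], [-1.0, -0.0, 0.0]]
ft_force: [0.8, 0.4, 0.5]
grip_width: 0.0858
time_s: 27.5
position: [0.6317, 0.1081, 0.217]
tool_rot: [[0.004, 1.0, 0.003], [-0.0, 0.003, -1.0], [-1.0, 0.004, 0.0]]
ft_force: [0.2, -0.2, -0.6]
grip_width: 0.0854
time_s: 28.0
position: [0.4296, 0.1075, 0.2133]
tool_rot: [[0.0, 1.0, 0.003], [-0.0, 0.003, -1.0], [-1.0, 0.0, 0.0]]
ft_force: [0.1, -0.1, 0.0]
grip_width: 0.0849
time_s: 28.5
position: [0.4303, 0.2801, 0.2133]
tool_rot: [[0.0, 1.0, 0.005], [0.0, 0.005, -1.0], [-1.0, 0.0, -0.0]]
ft_force: [0.0, -0.4, -0.9]
grip_width: 0.0852
time_s: 28.8
position: [0.4309, 0.2766, 0.2133]
tool_rot: [[-0.0, 1.0, 0.002], [-0.0, 0.002, -1.0], [-1.0, -0.0, 0.0]]
ft_force: [0.0, -0.4, 0.3]
grip_width: 0.0857
scene blue [ 0.6435 -0.1303  0.135 ] [-0.0002  0.0013]
scene orange [ 0.6388 -0.0504  0.11  ] [-0.0004  0.0013]
scene yellow [0.6282 0.0327 0.085 ] [-0.0068  0.0045]
scene green [0.632  0.1103 0.06  ] [0.0013 0.0023]
top blue [ 0.6448 -0.1316  0.135 ] [0.0011 0.    ]
top orange [ 0.6385 -0.0503  0.11  ] [-0.0007  0.0014]
top yellow [0.6327 0.0265 0.085 ] [-0.0023 -0.0017]
top green [0.6311 0.1066 0.06  ] [ 0.0004 -0.0014]
```

View pics/s6c.png

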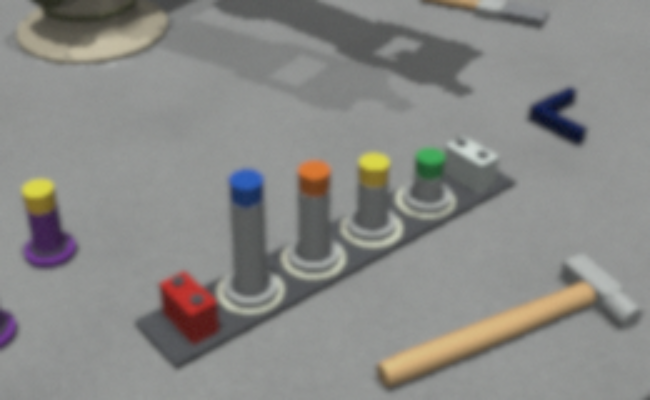

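View pics/t6c.png

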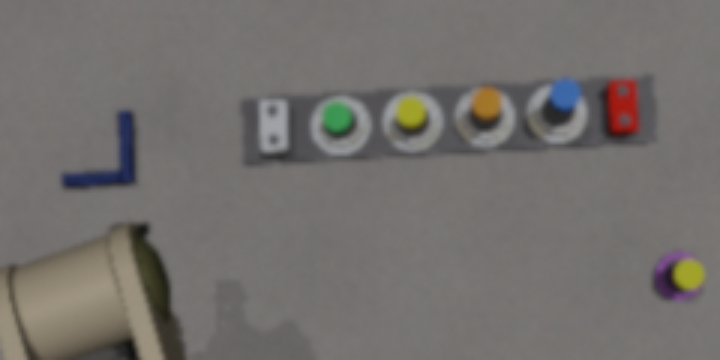

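All four posts stand upright and centred on their pads, and the square is where it was. In the scene crop, blue is at (250,290), orange (313,258), yellow (372,228) and green (426,200). The scene view's yellow reading is off by 8 mm, which is about the bias it had before the post was moved. The top view puts yellow within 3 mm.

```bash
python3 -c "
from rig import env;print(env.close_job())"
```

```text
the job is handed in; nothing more can be done
None
```

I stood the four posts on the pads in order from the red stop: blue, orange, yellow, green. Each was lowered until the wrist force showed contact, then released. The job was handed in at about 29 s of the 104 s allowed, with the gripper open and well clear.

- **Centring:** In the last top view, all four posts are within about 3 mm of their pad centres (limit 12 mm). They look upright with their feet flat on the pads.
- **Disagreement:** The scene camera put the yellow post about 8 mm off its pad. It showed a similar error of about 7 mm toward the robot for that cap before I moved it, so I relied on the top view. For the other three posts the two views agree within about 4 mm.
- **Other objects:** The arm did not go near the blue square, and it looks unmoved in the last pictures. I left the purple look-alikes alone; only one of the three is in the last crops I viewed.

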